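# Seat the train controller on its power base and latch it

## Task

The black train controller was put down crooked and is sitting up on the brass alignment pegs of its grey power base. Push it square into the corner of the base's two fences until it drops over the pegs and lies fully down, flat on the deck; only then swing the orange latch all the way across its top, to point straight out over the controller. Leave the little cottage, the pine tree and the maroon car where they stand.

Things in the scene. Friction and masses are not known exactly. Their poses are not given: they have to be found in the camera images.
- power_base: Fixed grey plastic base, 128 x 132 mm; stands on four feet across the rails; deck top at z = 20 mm. Origin on the table, under where the controller's centre belongs; x points to the back fence, y to the left fence, z up; front (-x) and right (-y) sides are open. Back fence 14 mm thick, y -52 to 52 mm; left fence 12 mm thick, x -41 to 49 mm; both reach z = 54 mm.
- fence_corner (a point): Where the inner faces of the two fences meet, at their top: base x = 49 mm (inner face of the back fence), y = 56 mm (inner face of the left fence), z = 54 mm. Axes as the base's. A controller pushed against both fences is 1 mm off centre in x and y, near enough to drop over the pegs by its own weight; 2 to 8 N slides it.
- peg_tip (a point): Tip of one brass peg, at base x = 22, y = 26, z = 30 mm. Four such upright pegs stand at base x = +-22, y = +-26 mm: 10 mm in diameter, 10 mm tall above the deck, tapered at the tip.
- controller: Loose black box with a fixed red dial on top (6 mm high, near the front), 96 (x) x 110 (y) x 46 mm (z), 0.25-0.5 kg. Origin: centre of its underside. 4 sockets underneath, 14 mm wide, 14 deep, at x +-22, y +-26 mm. Starts level on the peg tips (z = 30 mm), 12-18 mm short towards base -x and 12-22 towards -y, turned up to 0.12 rad. Seated: at base (0, 0, 20 mm), axes parallel, top at z = 66.
- latch (a joint): Orange latch arm on an upright axis, rad. 0: points to the base's +y, along the back fence; 1.57: points to base -x, straight out over the controller. Positive is anticlockwise from above; range -0.4 to 1.6; starts at -0.35 to -0.05. Stays where left; 1-2 N at the pin moves it. Arm 12 mm wide, z = 70 to 76 mm: it passes over the controller only when that is fully down.
- latch_pivot (a point): Point on the latch's upright axis, at mid-thickness of the arm: base x = 56, y = -10, z = 73 mm, above the back fence. Axes as the base's.
- latch_grip (a point): Middle of the upright orange pin at the free end of the latch arm: pin 12 mm in diameter, z = 76 to 107 mm (this point at z = 93 mm), 45 mm from the pivot axis. It moves with the latch and can be pushed or pinched.
- cottage: Blue-roofed model cottage, 57 x 90 x 55 mm, loose bystander to the left of the base. Origin at the centre of its underside.
- pine: Small dark green model pine tree, 49 x 46 x 62 mm, loose bystander behind the base. Origin at the centre of its underside.
- car_maroon: Maroon toy car, 27 x 69 x 24 mm, loose bystander right of the base. Origin at the centre of its underside.

How it is judged:
By the outcome, as a careful person would: the job done as asked, in the order asked, and still so for the second after the job is handed in, with the robot touching nothing.
It also fails if it takes over 72 s, if anything falls off the work surface, if the arm or the gripper's body presses on something with over 40 N, if the wrist force passes 120 N, or if a joint passes its speed limit or range.

## Robot

A 6-joint arm with a two-finger parallel gripper is mounted at the origin on a cart in front of the work surface, level with it; the furniture and walls round the work are solid. World frame = base frame: x ahead of the robot, y to its left, z up, the work surface at z = 0. Lengths are in m, angles in rad, forces in N, time in s.
With the tool pointing down it reaches from about 0.25 to 0.725 m from the base axis. Payload 4 kg.
Tool frame: the origin (TCP) lies between the finger pads; the fingertips stand 8 mm ahead of it and the grasp point (between the pads) lies 11 mm behind it (bot.tip_reach is the distance from the TCP to the fingertips, in m); z points along the fingers, y is the line along which they close (so a half turn about z gives the same grasp; the last joint's range is limited). The gripper opens to 85 mm and grips with 20 to 120 N. Pads are 22 mm wide; open, the fingers measure 114 mm over their backs; the gripper's body (76 mm by 85 mm) begins 54 mm behind the grasp point. The pads swing forward as they close: fully open they stand 13 mm farther back than shut.
Start: joints at [-1.266, 0.241, 0.005, 1.335, 0, 1.571], TCP at [0.15, -0.477, 0.218] pointing down, gripper open.
Joint ranges: [-2.72, 2.72], [-1.05, 1.87], [-1.09, 1.28], [-1.99, 2.15], [-1.42, 1.44], [-3.14, 3.14]. Speed limits (rad/s): [2.79, 2.79, 3.14, 3.14, 3.14, 3.14].

## Interface

Orientations are given as a unit quaternion [x, y, z, w].
In Python, from workcell import bot gives the robot as it stands.
- The arm moves only by the tool move_arm, never from a script. Its argument "deltas" is a list of rows, each a list of 7 numbers: the opening, from 0 (shut) to 1 (fully open), then the shift along the tool's x, y, z in mm, then the turn, a rotation vector about the tool's x, y, z in degrees. In form: [[gripper, tx, ty, tz, ax, ay, az], ...]. A call has 1 to 10 rows; each row shifts and turns the commanded pose from where the row before left it, along the tool's axes as they then stand; what a row does not reach is not made up. A row lasts 1/12 s, in which the tool goes at most 41.7 mm and 7.16 degrees, less where a joint would pass 70% of its speed; a pose out of reach is approached as far as the arm can. A call is refused whole if a number of a shift passes 41.7 or a number of a turn 7.16, either way. A call with a gripper value outside its range is refused whole. The fingers move at their own pace and stop on an object; the grip force is fixed at half the most. Time passes only in rows, so rows that do not move let the fingers close. It gives the time, the measured TCP pose, the force, the opening and the grip force at its end, in the units of the state.
- bot.get_obs(): the state, without advancing time (a new reading comes with each control period).
- bot.camera(name): name is "side" or "top" or "wrist"; returns the picture (400x640x3 uint8, blue, green, red); there is no depth.
- bot.calibration(name): a dict with "K" (3x3 intrinsics, pixels), "position" and "orientation" of the camera in the world. Camera axes: x right, y down, z forward; pixel columns grow to the right and rows downward; lengths in m; the calibration is good to about 2 mm. A picture is of the moment at which its call begins: read the wrist's pose just before it. calibration takes no time and is no camera call; for the wrist camera it gives the pose at the moment of the call.
- bot.job_done(): hands the job in; it is judged then, once.
Trained networks look in the newest picture that a camera, given by its name, has taken for a name from the list of things; names that differ only in an ending like _2 or _b are one class to them, and where a whole thing is asked for, a point or a joint stands for the part that bears it (a point fixed in the world has none). Each returns a list of dicts, best first, with "conf" (0 to 1); they miss things now and then, are a little off and sometimes report something else, mostly with a low value. They report only what shows in the picture. A call takes as long as a camera call.
- bot.outline_of(query, camera): "pixels" (400x640 bool, what is visible of it) and "rect" ([left, top, width, height] in pixels, round what is visible of it).
The state is a dict: "clock": time; "joint_pos": joint angles; "joint_vel": joint speeds; "tau": joint torques, N m; "eef_pos": TCP position; "tool_rot": TCP orientation; "ft_force": force on the tool from outside, world axes, zero at the start; "ft_torque": the same for the moment, N m; "grip_width": finger opening in m; "grasp_force": force on a finger pad.
Only numpy, scipy, OpenCV 4.12 (cv2) and the standard library are available. Lean on these libraries where they do the work, as an engineer would, in place of code of your own. Each camera call takes 0.05 s, during which the arm holds its last target. There are 200 camera calls.

## Working session

There is one attempt and no reset: what is moved stays moved. The work goes in short steps, Python scripts to look and compute and a tool call to move; the robot and the scene stay as the last step left them, time stands still between calls to the robot, and variables do not carry over. Pictures are saved under pics/ and viewed, at most 10 in all, crops included, and the job is handed in when it is done.

Besides the shell and the picture viewer there is one more tool, called after ">>>" as name(argument=value, ...) on one line, values as JSON. move_arm: Moves the arm, as the interface text tells. Its arguments: {"type":"object","properties":{"deltas":{"type":"array","items":{"type":"array","items":{"type":"number"}}}},"required":["deltas"]}

```bash
mkdir -p pics; ls; cat > h.py <<'E'
import numpy as np, cv2
from scipy.spatial.transform import Rotation as R
from workcell import bot
def proj(c,P):
    P=np.atleast_2d(P); p=R.from_quat(c["orientation"]).inv().apply(P-np.array(c["position"]))
    q=p@np.array(c["K"]).T; return q[:,:2]/q[:,2:]
def back(c,uv,z):
    uv=np.atleast_2d(uv).astype(float); d=np.c_[uv,np.ones(len(uv))]@np.linalg.inv(np.array(c["K"])).T
    d=R.from_quat(c["orientation"]).apply(d); o=np.array(c["position"])
    return o+d*((z-o[2])/d[:,2])[:,None]
E
python3 - <<'E'
from h import *
for n in("top","side"):
    im=bot.camera(n); cv2.imwrite(f"pics/{n}0.png",im); c=bot.calibration(n); print(n,np.round(c["position"],3),np.round(c["K"],1).tolist(),np.round(R.from_quat(c["orientation"]).as_matrix(),3).tolist())
    for q in("power_base","controller","latch","cottage","pine","car_maroon"):
        for o in bot.outline_of(q,n)[:2]: print(q,round(o["conf"],2),o["rect"])
print(bot.get_obs())
E
```

```text
pics
top [ 0.505 -0.197  1.042] [[488.6, 0.0, 314.6], [0.0, 488.6, 198.4], [0.0, 0.0, 1.0]] [[-0.028, -0.996, 0.082], [-1.0, 0.027, -0.005], [0.002, -0.083, -0.997]]
power_base 0.91 [266.9, 176.7, 58.9, 70.4]
controller 0.78 [272.5, 188.9, 67.5, 60.7]
latch 0.58 [275.0, 177.3, 30.8, 6.7]
cottage 0.85 [198.8, 194.6, 48.1, 29.4]
cottage 0.51 [266.5, 177.2, 61.3, 69.7]
car_maroon 0.76 [399.8, 236.3, 34.1, 13.8]
side [1.274 0.249 0.523] [[488.2, 0.0, 316.4], [0.0, 488.2, 191.7], [0.0, 0.0, 1.0]] [[-0.568, 0.386, -0.727], [0.823, 0.245, -0.513], [-0.02, -0.889, -0.457]]
power_base 0.78 [305.8, 202.3, 88.2, 58.0]
controller 0.91 [317.2, 181.2, 61.5, 50.3]
controller 0.48 [329.5, 205.9, 29.4, 21.7]
latch 0.55 [328.3, 205.8, 27.3, 19.2]
latch 0.26 [307.3, 202.6, 86.2, 55.2]
cottage 0.56 [396.0, 235.2, 55.0, 43.2]
pine 0.56 [296.6, 235.0, 13.2, 30.3]
car_maroon 0.61 [261.8, 183.0, 23.9, 15.8]
{'clock': 0.7, 'joint_pos': array([-1.26597627e+00,  2.40534237e-01,  5.02331745e-03,  1.33522610e+00,
       -2.84840304e-05,  1.57081789e+00]), 'joint_vel': array([-0.00085841, -0.00086221,  0.0017558 ,  0.00082237, -0.00132518,
       -0.00077277]), 'tau': array([ 7.96611439e-04, -3.72076964e+01,  2.52641845e+01,  8.43678827e-04,
        4.11860651e-05,  1.96322361e-06]), 'eef_pos': array([ 0.15005267, -0.47695479,  0.21844826]), 'tool_rot': array([ 9.88409693e-01,  1.51810003e-01, -9.57480878e-06,  3.14705343e-05]), 'ft_force': array([ 0.13647846, -0.06784528, -0.39825565]), 'ft_torque': array([ 0.00761629, -0.05313778, -0.02135635]), 'grasp_force': 0.0, 'grip_width': 0.08575394756032216}
```

```bash
python3 - <<'E'
import cv2,numpy as np
a=cv2.imread("pics/top0.png")[150:270,180:450]; b=cv2.imread("pics/side0.png")[165:290,250:470]
cv2.imwrite("pics/t0c.png",cv2.resize(a,(800,356),interpolation=cv2.INTER_CUBIC))
cv2.imwrite("pics/s0c.png",cv2.resize(b,(800,455),interpolation=cv2.INTER_CUBIC))
E
```

```text
(no output)
```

View pics/t0c.png

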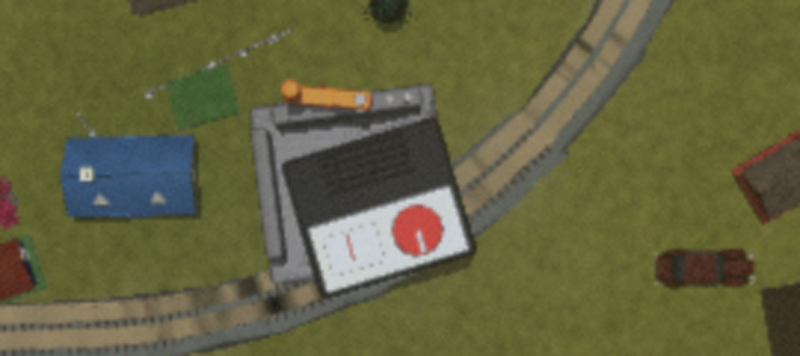

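View pics/s0c.png

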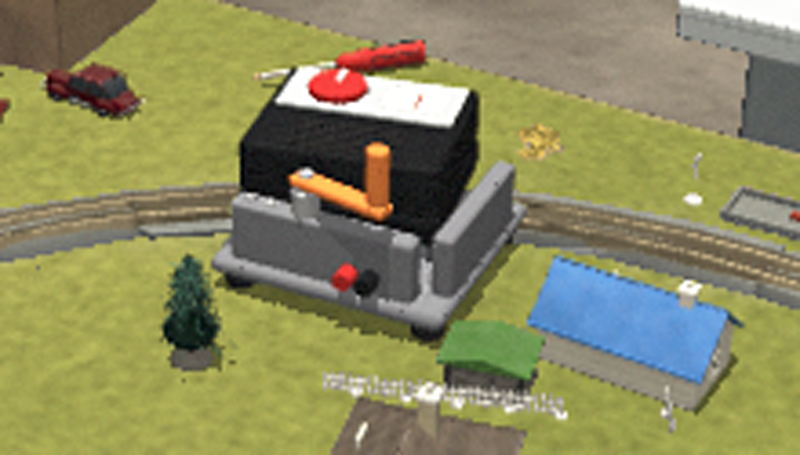

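Top view: the base is yawed about +0.11 rad and the controller about +0.25. The latch lies along the back fence with its pin at crop (291,90). The car is to the right and the cottage to the left. I'll move closer for a wrist view.

```bash
python3 - <<'E'
from h import *
c=bot.calibration("top"); f=lambda u,v:(180+u/2.963,150+v/2.963)
for n,p,z in(("ctl corners BL",(287,158),.076),("BR",(435,120),.076),("FR",(473,250),.076),("FL",(322,294),.076),("pin",(291,90),.107),("pivot",(365,98),.076),("base FL",(272,282),.02),("car",(705,270),.024)): print(n,np.round(back(c,f(*p),z)[0],4))
o=bot.get_obs(); r=R.from_quat(o["tool_rot"]); w=bot.calibration("wrist")
print("tip",bot.tip_reach,"cam in tool",r.inv().apply(np.array(w["position"])-o["eef_pos"]),(r.inv()*R.from_quat(w["orientation"])).as_matrix().round(3).tolist(),w["K"][0])
print("delta to (.36,-.14,.3) in tool",r.inv().apply(np.array([.36,-.14,.30])-o["eef_pos"])*1000, r.as_matrix().round(3).tolist())
E
```

```text
ctl corners BL [ 0.5769 -0.1262  0.076 ]
BR [ 0.5997 -0.2259  0.076 ]
FR [ 0.5121 -0.2486  0.076 ]
FL [ 0.4857 -0.1475  0.076 ]
pin [ 0.6188 -0.132   0.107 ]
pivot [ 0.6158 -0.1794  0.076 ]
base FL [ 0.494  -0.1097  0.02  ]
car [ 0.494  -0.4135  0.024 ]
tip 0.008 cam in tool [ 0.07661228  0.00048552 -0.15614945] [[-0.0, -0.954, -0.3], [1.0, 0.0, -0.002], [0.002, -0.3, 0.954]] [326.08214914   0.         316.08323068]
delta to (.36,-.14,.3) in tool [ 301.38845272 -258.41345301  -81.57564625] [[0.954, 0.3, -0.0], [0.3, -0.954, -0.0], [-0.0, 0.0, -1.0]]
```

>>> move_arm(deltas=[[1,37,-16,5,0,0,0],[1,37,-16,5,0,0,0],[1,37,-16,5,0,0,0],[1,37,-16,5,0,0,0],[1,37,-16,5,0,0,0],[1,37,-16,5,0,0,0],[1,37,-16,5,0,0,0],[1,37,-16,5,0,0,0],[1,37,-16,5,0,0,0],[1,37,-16,5,0,0,0]])

```text
clock: 1.53
eef_pos: [0.4563, -0.2117, 0.1684]
tool_rot: [0.988, 0.152, 0.0, 0.0]
ft_force: [0.5, -0.6, 1.4]
grip_width: 0.0852
grasp_force: 0.0
```

>>> move_arm(deltas=[[1,27,-11,9,0,0,0],[1,27,-11,9,0,0,0],[1,0,0,0,0,0,5.6],[1,0,0,0,0,0,5.6],[1,0,0,0,0,0,0]])

```text
clock: 1.95
eef_pos: [0.5002, -0.1753, 0.1499]
tool_rot: [0.999, 0.055, -0.0, -0.0]
ft_force: [-0.5, -0.5, 0.8]
grip_width: 0.0855
grasp_force: 0.0
```

```bash
python3 - <<'E'
from h import *
o=bot.get_obs(); c=bot.calibration("wrist"); im=bot.camera("wrist"); cv2.imwrite("pics/w1.png",im); print(o["eef_pos"],R.from_quat(o["tool_rot"]).as_matrix().round(3).tolist(),o["clock"])
import pickle; pickle.dump((c,im),open("w1.pkl","wb"))
for q in("power_base","controller","latch"):
    for d in bot.outline_of(q,"wrist")[:2]:print(q,round(d["conf"],2),d["rect"])
E
```

```text
[ 0.50022571 -0.17533131  0.14993547] [[0.994, 0.109, -0.001], [0.109, -0.994, 0.0], [-0.001, -0.0, -1.0]] 1.95
power_base 0.55 [228.8, 0.0, 168.5, 183.2]
controller 0.97 [250.0, 66.7, 168.1, 149.3]
latch 0.84 [252.0, 0.4, 96.6, 45.3]
```

View pics/w1.png

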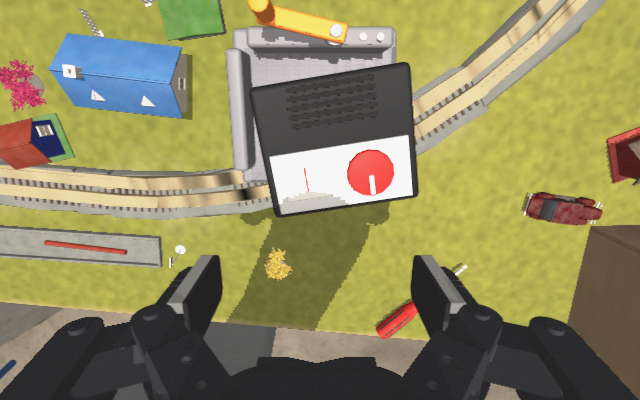

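The wrist view shows the base square in the image, with its back fence at row ~40 and left fence at col ~240. The controller is turned anticlockwise, with corners near (252,88), (409,64), (417,195) and (277,215). I'll zoom in to fit poses.

```bash
python3 - <<'E'
import cv2
a=cv2.imread("pics/w1.png")[0:200,220:430]
cv2.imwrite("pics/w1c.png",cv2.resize(a,(630,600),interpolation=cv2.INTER_CUBIC))
E
```

```text
(no output)
```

View pics/w1c.png

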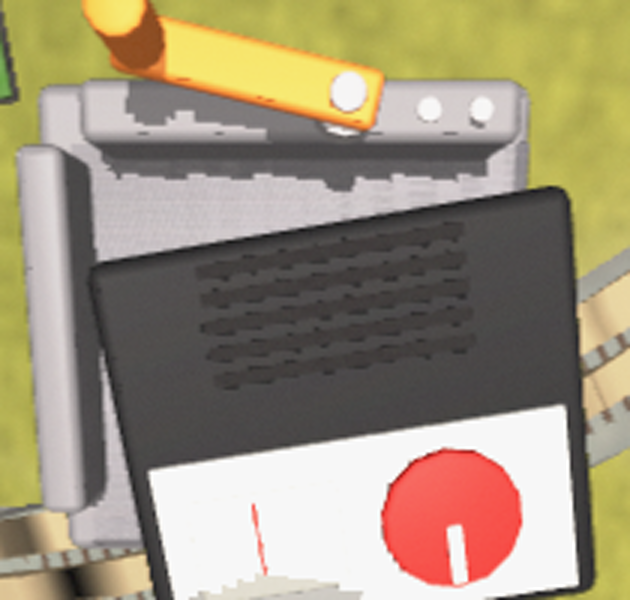

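```bash
cat >> h.py <<'E'
from scipy.optimize import least_squares
def fit(c,obj,px,x0):
    obj=np.array(obj)/1000; px=np.array(px,float)
    def W(p): return np.c_[obj[:,:2]@np.array([[np.cos(p[2]),np.sin(p[2])],[-np.sin(p[2]),np.cos(p[2])]])+p[:2],obj[:,2]]
    s=least_squares(lambda p:(proj(c,W(p))-px).ravel(),x0,loss="soft_l1"); return s.x,s.fun.reshape(-1,2).round(1).tolist()
E
python3 - <<'E'
from h import *; import pickle
c,im=pickle.load(open("w1.pkl","rb")); f=np.array
o=[(63,52,54),(63,-52,54),(49,52,54),(49,-52,54),(49,68,54),(49,56,54),(-41,68,54),(-41,56,54),(56,-10,78)]
p=f([(83,82),(526,82),(85,138),(520,140),(20,148),(62,150),(44,508),(82,506),(348,92)])/3+[220,0]
B,e=fit(c,o,p,[.55,-.17,.11]);print("base",B,e)
o=[(48,55,76),(48,-55,76),(-48,-55,76),(-48,55,76)]
p=[(251.5,89),(409.5,63),(417,195),(277,215.5)]
C,e=fit(c,o,p,[.54,-.19,.2]);print("ctl",C,e)
d=C-B; r=lambda a:f([[np.cos(a),np.sin(a)],[-np.sin(a),np.cos(a)]])
print("rel",r(B[2])@d[:2],d[2]); np.save("B.npy",B)
pin=back(c,[[220+118/3.,5]],.107)[0]; print("pin rel",r(B[2])@(pin[:2]-B[:2]))
E
```

```text
base [ 0.55873569 -0.17204395  0.10645601] [[-1.6, -1.5], [0.2, -1.0], [-1.1, 1.8], [0.7, 1.6], [-2.0, -1.6], [1.0, -2.2], [-0.7, 2.4], [1.8, 3.1], [1.0, 0.3]]
ctl [ 0.54314146 -0.18634806  0.27279139] [[-4.8, -0.3], [1.5, -3.2], [4.0, 2.9], [-1.7, 4.9]]
rel [-0.01702583 -0.01256617] 0.1663353783216307
pin rel [0.0637685  0.03382336]
```

>>> move_arm(deltas=[[0.6,-20.5,7.5,0,0,0,0],[0.6,-21,7.5,0,0,0,0],[0.6,0,0,35,0,0,0],[0.6,0,0,35,0,0,0],[0.6,0,0,35,0,0,0],[0.6,0,0,0,0,0,0]])

```text
clock: 2.65
eef_pos: [0.4548, -0.1939, 0.0399]
tool_rot: [0.998, 0.055, -0.005, -0.003]
ft_force: [-1.0, 0.6, 0.3]
grip_width: 0.0511
grasp_force: 0.0
```

>>> move_arm(deltas=[[0.6,5,0,0,0,0,0],[0.6,5,0,0,0,0,0],[0.6,5,0,0,0,0,0]])

```text
clock: 2.9
eef_pos: [0.478, -0.1949, 0.048]
tool_rot: [0.998, 0.055, 0.002, 0.001]
ft_force: [0.5, -0.1, 0.5]
grip_width: 0.0513
grasp_force: 0.0
```

>>> move_arm(deltas=[[0.6,4,0,0,0,0,0],[0.6,4,0,0,0,0,0],[0.6,4,0,0,0,0,0]])

```text
clock: 3.15
eef_pos: [0.4868, -0.1924, 0.0465]
tool_rot: [0.998, 0.055, -0.001, 0.0]
ft_force: [-5.5, 0.2, 4.7]
grip_width: 0.0512
grasp_force: 2.4
```

>>> move_arm(deltas=[[0.6,3,0,0,0,0,0],[0.6,3,0,0,0,0,0],[0.6,0,0,0,0,0,0]])

```text
clock: 3.4
eef_pos: [0.4933, -0.1916, 0.0459]
tool_rot: [0.998, 0.055, -0.0, -0.0]
ft_force: [-2.6, 0.6, 2.9]
grip_width: 0.0513
grasp_force: 1.5
```

```bash
python3 - <<'E'
from h import *
o=bot.get_obs(); print(o["eef_pos"],o["ft_force"]);im=bot.camera("wrist"); cv2.imwrite("pics/w2.png",im)
E
```

```text
[ 0.49333742 -0.19158992  0.04594259] [-2.59203374  0.56977205  2.85583411]
```

View pics/w2.png

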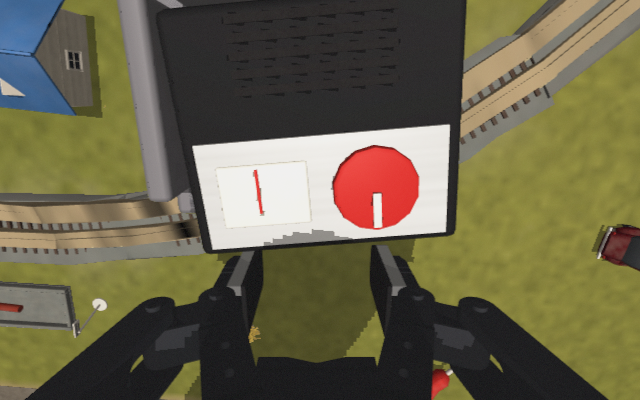

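The wrist view shows the left finger at (245,262) touching the front face. The controller is straightening, with its front edge running from (208,250) to (455,235).

>>> move_arm(deltas=[[0.6,3,0,0,0,0,0],[0.6,3,0,0,0,0,0],[0.6,0,0,0,0,0,0]])

```text
clock: 3.7
eef_pos: [0.4989, -0.191, 0.0456]
tool_rot: [0.998, 0.055, -0.0, -0.0]
ft_force: [-3.3, -0.3, 2.7]
grip_width: 0.0515
grasp_force: 1.6
```

>>> move_arm(deltas=[[0.6,2,0,0,0,0,0],[0.6,2,0,0,0,0,0],[0.6,0,0,0,0,0,0]])

```text
clock: 3.95
eef_pos: [0.4996, -0.1903, 0.0453]
tool_rot: [0.998, 0.055, -0.003, -0.001]
ft_force: [-11.4, 0.9, 9.7]
grip_width: 0.051
grasp_force: 5.5
```

>>> move_arm(deltas=[[0.6,2,0,0,0,0,0],[0.6,1,0,0,0,0,0],[0.6,0,0,0,0,0,0]])

```text
clock: 4.2
eef_pos: [0.5, -0.1898, 0.0452]
tool_rot: [0.998, 0.055, -0.006, -0.001]
ft_force: [-17.3, 1.2, 14.1]
grip_width: 0.0512
grasp_force: 8.4
```

>>> move_arm(deltas=[[0.6,-5,0,0,0,0,0],[0.6,-10,0,0,0,0,0],[0.6,0,0,0,0,0,0]])

```text
clock: 4.45
eef_pos: [0.4905, -0.1925, 0.0455]
tool_rot: [0.999, 0.054, 0.0, 0.0]
ft_force: [1.3, 0.2, 0.3]
grip_width: 0.0511
grasp_force: 0.0
```

```bash
python3 - <<'E'
from h import *
a=bot.camera("side")[165:290,280:420]; w=bot.camera("wrist"); print(bot.get_obs()["eef_pos"])
cv2.imwrite("pics/m3.png",np.vstack([cv2.resize(a,(400,357)),cv2.resize(w[:300],(400,188))])); cv2.imwrite("pics/w3.png",w)
E
```

```text
[ 0.49178911 -0.19252326  0.04569383]
```

View pics/m3.png

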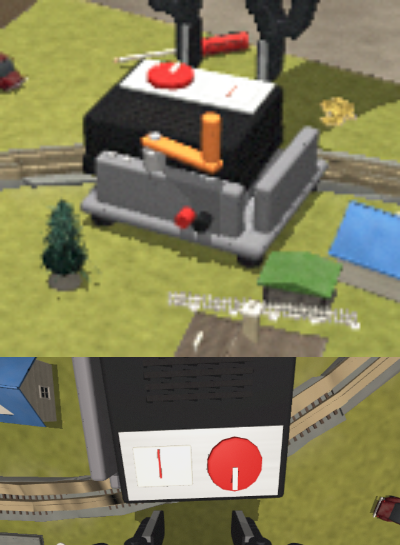

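The side view shows the controller flush along the back fence and still up on the pegs. Next I'll go round to its right side with the fingers shut and push toward the left fence.

>>> move_arm(deltas=[[0,0,0,-40,0,0,0],[0,0,0,-40,0,0,0],[0,24,30,0,0,0,0],[0,24,30,0,0,0,0],[0,22,28,0,0,0,0],[0,0,0,0,0,0,0],[0,0,0,40,0,0,0],[0,0,0,40,0,0,0],[0,0,0,0,0,0,0]])

```text
clock: 5.3
eef_pos: [0.5648, -0.2692, 0.0366]
tool_rot: [0.998, 0.055, -0.006, -0.004]
ft_force: [-2.4, 1.5, -2.7]
grip_width: -0.0002
grasp_force: 0.0
```

>>> move_arm(deltas=[[0,0,-4,0,0,0,0],[0,0,-4,0,0,0,0],[0,0,-4,0,0,0,0],[0,0,0,0,0,0,0]])

```text
clock: 5.63
eef_pos: [0.571, -0.2597, 0.0486]
tool_rot: [0.998, 0.055, 0.002, 0.001]
ft_force: [0.3, -0.5, -0.4]
grip_width: 0.0
grasp_force: 0.0
```

>>> move_arm(deltas=[[0,0,-3,0,0,0,0],[0,0,-3,0,0,0,0],[0,0,0,0,0,0,0]])

```text
clock: 5.88
eef_pos: [0.5692, -0.2543, 0.0469]
tool_rot: [0.998, 0.055, 0.001, 0.001]
ft_force: [0.2, -0.8, 0.2]
grip_width: -0.0002
grasp_force: 0.4
```

>>> move_arm(deltas=[[0,0,-3,0,0,0,0],[0,0,-3,0,0,0,0],[0,0,0,0,0,0,0]])

```text
clock: 6.13
eef_pos: [0.5685, -0.2494, 0.0466]
tool_rot: [0.999, 0.054, 0.001, 0.002]
ft_force: [0.0, -5.8, 3.4]
grip_width: -0.0001
grasp_force: 2.3
```

>>> move_arm(deltas=[[0,0,-2,0,0,0,0],[0,0,-2,0,0,0,0],[0,0,0,0,0,0,0]])

```text
clock: 6.38
eef_pos: [0.568, -0.2454, 0.0464]
tool_rot: [0.999, 0.054, 0.001, 0.001]
ft_force: [1.2, -4.8, 3.7]
grip_width: -0.0
grasp_force: 2.6
```

>>> move_arm(deltas=[[0,0,-2,0,0,0,0],[0,0,-2,0,0,0,0],[0,0,0,0,0,0,0]])

```text
clock: 6.63
eef_pos: [0.5658, -0.2386, 0.0445]
tool_rot: [0.998, 0.055, -0.001, -0.001]
ft_force: [-0.5, 0.2, 0.6]
grip_width: -0.0001
grasp_force: 0.0
```

>>> move_arm(deltas=[[0,0,-2,0,0,0,0],[0,0,-1,0,0,0,0],[0,0,0,0,0,0,0]])

```text
clock: 6.88
eef_pos: [0.5661, -0.2369, 0.0449]
tool_rot: [0.998, 0.055, -0.0, -0.0]
ft_force: [-0.2, -1.3, 0.3]
grip_width: -0.0002
grasp_force: 0.6
```

```bash
python3 - <<'E'
from h import *
a=bot.camera("side")[165:290,280:420]; w=bot.camera("wrist"); o=bot.get_obs();print(o["eef_pos"],o["ft_force"])
cv2.imwrite("pics/m4.png",np.hstack([cv2.resize(a,(400,357)),cv2.resize(w,(400,250))[:,:].copy() if 0 else cv2.copyMakeBorder(cv2.resize(w,(400,250)),0,107,0,0,0)]))
E
```

```text
[ 0.56618966 -0.23687765  0.04509757] [-0.13703576 -0.97097125  0.89593616]
```

View pics/m4.png

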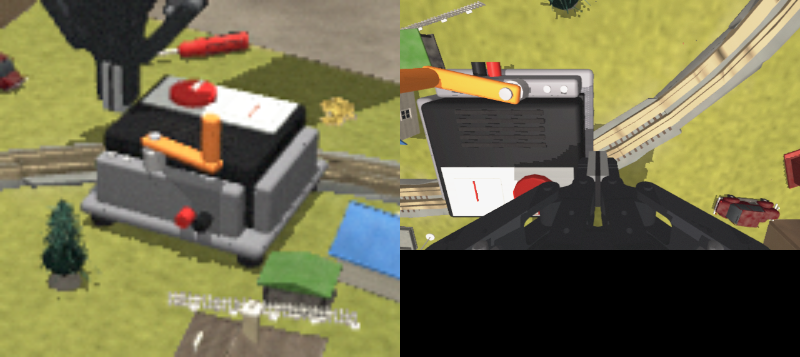

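The controller has dropped: the side view shows its top lying just above the fences and flush in the corner, and the contact force vanished. I'll back off, rise, and go over the latch pin.

>>> move_arm(deltas=[[0,0,7,0,0,0,0],[0,0,8,0,0,0,0],[0.45,0,0,-39,0,0,0],[0.45,0,0,-38,0,0,0],[0.45,0,0,-38,0,0,0],[0.45,16,-29,0,0,0,0],[0.45,16,-29,0,0,0,0],[0.45,16,-28,0,0,0,0],[0.45,15,-28,0,0,0,0],[0.45,0,0,0,0,0,0]])

```text
clock: 7.82
eef_pos: [0.6204, -0.1269, 0.1605]
tool_rot: [0.998, 0.058, 0.001, -0.001]
ft_force: [-0.8, 0.1, -0.2]
grip_width: 0.0386
grasp_force: 0.0
```

>>> move_arm(deltas=[[0.45,0,0,0,0,0,0],[0.45,0,0,0,0,0,0]])

```text
clock: 7.98
eef_pos: [0.6182, -0.1324, 0.1603]
tool_rot: [0.999, 0.055, -0.0, 0.0]
ft_force: [-0.5, -0.0, -0.0]
grip_width: 0.0384
grasp_force: 0.0
```

```bash
python3 - <<'E'
from h import *; import pickle
o=bot.get_obs(); c=bot.calibration("wrist"); w=bot.camera("wrist"); t=bot.calibration("top"); s=bot.camera("side"); cs=bot.calibration("side")
print(o["eef_pos"],o["tool_rot"]); B=np.load("B.npy"); ca,sa=np.cos(B[2]),np.sin(B[2])
pickle.dump((c,w,cs,s),open("w5.pkl","wb"))
v=w.copy()
def draw(im,cc,z,col):
    P=[(48,55,z),(48,-55,z),(-48,-55,z),(-48,55,z)]
    P=[[B[0]+(ca*x-sa*y)/1e3,B[1]+(sa*x+ca*y)/1e3,z/1e3] for x,y,z in P]
    cv2.polylines(im,[np.int32(proj(cc,P)*16)],True,col,1,cv2.LINE_AA,4)
sv=cv2.resize(s[165:290,280:420],(560,500),interpolation=cv2.INTER_CUBIC)
c2=dict(cs); K=np.array(cs["K"]); K[0,2]-=280;K[1,2]-=165; c2["K"]=np.diag([4,4,1])@K
draw(sv,c2,66,(0,255,0)); draw(sv,c2,76,(0,0,255)); draw(v,c,66,(0,255,0))
cv2.imwrite("pics/s5.png",sv); cv2.imwrite("pics/w5.png",v)
E
```

```text
[ 0.61821257 -0.13236123  0.16028014] [ 9.98503212e-01  5.46926682e-02 -2.03832967e-04  8.26074265e-05]
```

View pics/w5.png

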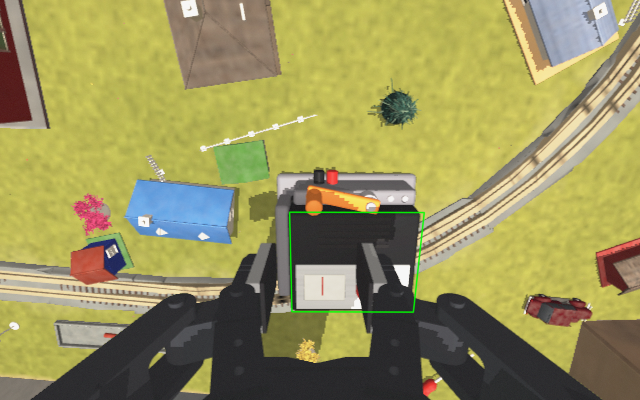

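View pics/s5.png

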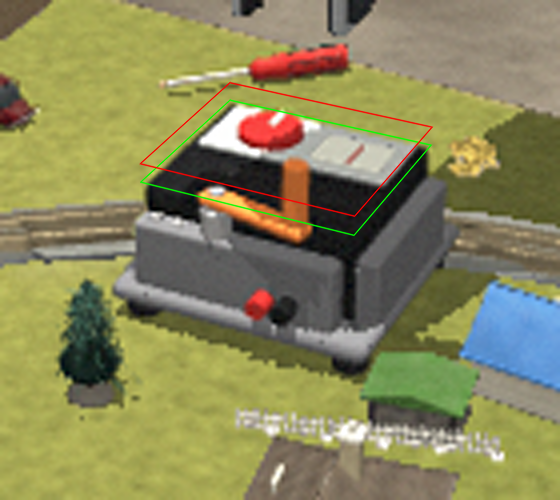

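The green 66 mm outline fits the controller's top and the red 76 mm one does not, so it is seated. Next, locate the pin.

```bash
python3 - <<'E'
from h import *; import pickle
c,w,cs,s=pickle.load(open("w5.pkl","rb")); B=np.load("B.npy"); ca,sa=np.cos(B[2]),np.sin(B[2])
h=cv2.cvtColor(w,cv2.COLOR_BGR2HSV); m=(cv2.inRange(h,(5,120,60),(28,255,255))>0); m[:180]=0;m[225:]=0;m[:,:295]=0;m[:,390:]=0
for r in range(182,222,2):
    x=np.where(m[r])[0]; 
    if len(x): print(r,x.min(),x.max(),len(x))
W=lambda x,y,z:[B[0]+(ca*x-sa*y)/1e3,B[1]+(sa*x+ca*y)/1e3,z/1e3]
px=[]
def res(th): return proj(c,[W(56-45*np.sin(th),-10+45*np.cos(th),z) for z in(107,76)]).round(1).tolist()
for th in(-.35,-.25,-.17,-.1): print(th,res(th))
print("pivot",proj(c,[W(56,-10,78)]))
E
```

```text
186 308 317 10
188 307 326 20
190 307 335 29
192 307 344 38
194 307 354 48
196 306 363 58
198 306 372 67
200 306 378 73
202 306 379 70
204 306 379 61
206 305 379 52
208 305 378 42
210 305 378 33
212 307 377 28
214 309 376 13
-0.35 [[317.2, 200.2], [317.1, 187.6]]
-0.25 [[315.2, 206.2], [315.3, 192.9]]
-0.17 [[314.1, 211.1], [314.4, 197.3]]
-0.1 [[313.4, 215.3], [313.8, 201.1]]
pivot [[371.57445751 207.6075021 ]]
```

>>> move_arm(deltas=[[0.45,3,-1,0,0,0,0],[0.45,0,0,30,0,0,0],[0.45,0,0,25,0,0,0],[0.45,0,0,15,0,0,0],[0.45,0,0,0,0,0,0],[0.45,0,0,0,0,0,0]])

```text
clock: 8.58
eef_pos: [0.6203, -0.1313, 0.0896]
tool_rot: [0.999, 0.054, -0.001, -0.0]
ft_force: [1.2, 0.4, -0.5]
grip_width: 0.0384
grasp_force: 0.0
```

>>> move_arm(deltas=[[0,0,0,0,0,0,0],[0,0,0,0,0,0,0],[0,0,0,0,0,0,0],[0,0,0,0,0,0,0],[0,0,0,0,0,0,0]])

```text
clock: 9.0
eef_pos: [0.6235, -0.1312, 0.094]
tool_rot: [0.999, 0.055, 0.003, 0.001]
ft_force: [0.2, 0.3, 8.0]
grip_width: 0.0003
grasp_force: 3.8
```

The fingers shut completely, so they missed the pin. Checking where it is.

```bash
python3 - <<'E'
from h import *
c=bot.calibration("wrist"); w=bot.camera("wrist"); o=bot.get_obs(); print(o["eef_pos"],o["ft_force"],o["grip_width"])
cv2.imwrite("pics/w6.png",cv2.resize(w[120:370,200:450],(600,600)))
E
```

```text
[ 0.62347357 -0.13116056  0.09402486] [-0.37478363  0.65254631  7.63072479] -0.00010358884343124849
```

View pics/w6.png

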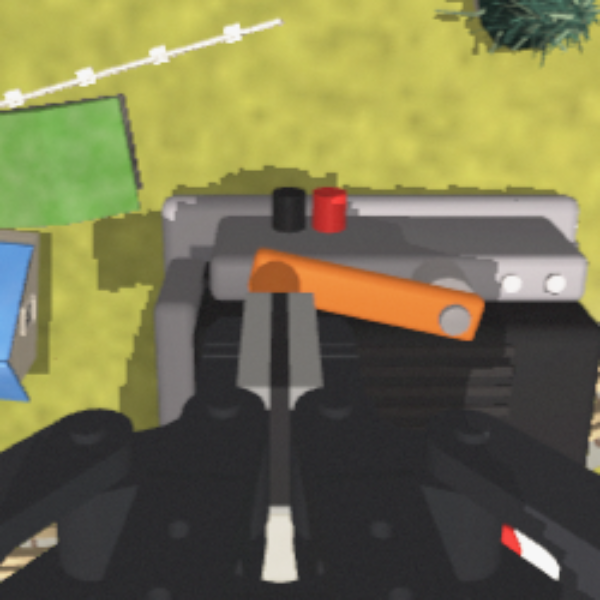

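```bash
python3 - <<'E'
from h import *
B=np.load("B.npy"); ca,sa=np.cos(B[2]),np.sin(B[2]); c=bot.calibration("wrist"); o=bot.get_obs(); r=R.from_quat(o["tool_rot"])
W=lambda x,y,z:[B[0]+(ca*x-sa*y)/1e3,B[1]+(sa*x+ca*y)/1e3,z/1e3]
for n,z in(("tip",.008),("tcp",0),("gp",-.011)): print(n,proj(c,[o["eef_pos"]+r.apply([x,0,z]) for x in(-.011,0,.011)]).round(1).tolist())
for th in(-.3,-.23,-.16): print(th,proj(c,[W(56-45*np.sin(th),-10+45*np.cos(th),z) for z in(107,76)]).round(1).tolist())
print("pivot",proj(c,[W(56,-10,78)]))
f=lambda u,v:np.array([[200+u/2.4,120+v/2.4]])
print("pivot seen",f(455,320)," disc",f(275,275)); 
for z in(.076,.107): print(z,back(c,f(275,275),z))
print(np.array(B))
E
```

```text
tip [[315.7, 257.7], [315.7, 239.8], [315.7, 221.2]]
tcp [[315.7, 264.8], [315.6, 246.2], [315.6, 226.9]]
gp [[315.6, 275.7], [315.6, 256.1], [315.6, 235.8]]
-0.3 [[317.2, 256.8], [317.0, 231.6]]
-0.23 [[315.5, 262.4], [315.6, 236.4]]
-0.16 [[314.3, 268.0], [314.5, 241.3]]
pivot [[390.27583318 254.10175476]]
pivot seen [[389.58333333 253.33333333]]  disc [[314.58333333 234.58333333]]
0.076 [[ 0.62213445 -0.13068364  0.076     ]]
0.107 [[ 0.63573557 -0.12931713  0.107     ]]
[ 0.55873569 -0.17204395  0.10645601]
```

```bash
python3 - <<'E'
from h import *
B=np.load("B.npy"); ca,sa=np.cos(B[2]),np.sin(B[2]); c=bot.calibration("side"); o=bot.get_obs()
W=lambda x,y,z:[B[0]+(ca*x-sa*y)/1e3,B[1]+(sa*x+ca*y)/1e3,z/1e3]
print("tip",proj(c,[o["eef_pos"]-[0,0,.008]]),"pin",proj(c,[W(66.3,33.8,z) for z in(107,76)]).round(1).tolist(),"pivot",proj(c,[W(56,-10,z) for z in (76,)]))
def asc(im):
    h=cv2.cvtColor(im,cv2.COLOR_BGR2HSV)
    for r in range(180,230):
        print(r,"".join("O" if (4<=H<=25 and S>150) else ("#" if V<60 else ("g" if S<60 else ".")) for H,S,V in h[r,322:372]))
im=bot.camera("side"); asc(im)
E
```

```text
tip [[353.078553   216.64362011]] pin [[353.8, 205.7], [353.6, 220.9]] pivot [[334.26752264 212.9303124 ]]
180 ............######################################
181 .............#####################################
182 ..............###g################################
183 ..........gggggggg.###############################
184 .....ggggggg.g.......############################.
185 gggggggg.............###########################..
186 gg....................#########################...
187 ......................########################....
188 .......................##ggg############.g###.....
189 .......................##ggg#gg#########..........
190 .......................##ggg#gggg######...........
191 .................gg....##ggg#gggg######...........
192 ...............gggggggg##ggg#gggg######...........
193 ..............gggggggg.##ggg#gggg######...........
194 .............gggggg....##ggg#gggg######...........
195 ............gggggg.....##ggg#gggg######...........
196 ...........gggggg......##ggg#gggg######gg.........
197 ..........ggggggg......##ggg#gggg######gggggg.....
198
[... 1056 characters left out ...]
g.OOOOOOOOOOOOOOOOOOOOOOO###############
218 ########gggggg.OOOOOOOOOOOOOOOOOOOO###############
219 gggg####ggggggggOOOOOOOOOOOOOOOOOOO###############
220 ggggggg#gggggggg#OOOOOOOOOOOOOOOOOO###############
221 gggggggggggggggg####OOOOOOOOOOOOOOOO##############
222 gggggggggggggggg#######OOOOOOOOOOOOO##############
223 gggggggggggggggggg#######OOOOOOOOOOO##############
224 gggggggggggggggggggggg#####.OOOOOOO###############
225 gggggggggggggggggggggggggg####OOOO################
226 gggggggggggggggggggggggggggggg####################
227 gggggggggggggggggggggggggggggggggg################
228 gggggggggggggggggggggggggggggggggggggg###########g
229 gggggggggggggggggggggggggggggggggggggggggg######gg
```

The side view shows the fingertips resting on top of the pin, so the tips are really higher than assumed. I'll open, go down in monitored steps, and close again.

>>> move_arm(deltas=[[0.4,0,0,-5,0,0,0],[0.4,0,0,0,0,0,0],[0.4,0,0,0,0,0,0],[0.4,0,0,5,0,0,0],[0.4,0,0,4,0,0,0],[0.4,0,0,0,0,0,0]])

```text
clock: 9.6
eef_pos: [0.62, -0.1303, 0.0845]
tool_rot: [0.999, 0.055, -0.002, -0.0]
ft_force: [-0.4, 0.7, 0.3]
grip_width: 0.0341
grasp_force: 0.0
```

>>> move_arm(deltas=[[0.4,0,0,4,0,0,0],[0.4,0,0,0,0,0,0],[0.4,0,0,0,0,0,0]])

```text
clock: 9.85
eef_pos: [0.6208, -0.1305, 0.0817]
tool_rot: [0.999, 0.055, -0.001, -0.0]
ft_force: [0.7, -0.5, -0.6]
grip_width: 0.0345
grasp_force: 0.0
```

```bash
python3 - <<'E'
from h import *
o=bot.get_obs(); print(o["eef_pos"],o["ft_force"],o["grip_width"]); im=bot.camera("side")
h=cv2.cvtColor(im,cv2.COLOR_BGR2HSV)
for r in range(190,226):
    print(r,"".join("O" if (4<=H<=25 and S>150) else ("#" if V<28 else ("d" if V<60 else ("g" if S<60 else "."))) for H,S,V in h[r,322:382]))
E
```

```text
[ 0.62079063 -0.13052994  0.08174662] [ 0.73210264 -0.48110037 -0.55120655] 0.034473724171515924
190 ..............ddddddd#dd#..............ddddddddddddddddddd#d
191 ...............dddgddddd#..............#ddddddddddddddddddd.
192 ...............ddggggd#dd.O............dddddddddddddgddddd..
193 ..............dddgggdddd#..gg.O.........ddddddddddddddddd...
194 .............dgddggg#dd##.ggg...O.......dddddddddddddddd....
195 ............ggg#dgggd##d#ggg......gg....ddddddddddddddd.....
196 ...........gggg#dggg#dd#d.........ggggg.ddddddddd...d.......
197 ..........ggggg#dggg#d##d.........ggggggggddddddd...........
198 .........gggggg#dgggddddd.........gggggggggdddd#d...........
199 .......gggggggg#dgggd##dd.........gggggggggddddddggggg......
200 ......ggggggggg#dgggd#ddd........ggggggggggddddddgggggggggg.
201 .....gddggggggg#dggg#ddd#.......gggggggggggddddddggggggggggg
202 ....dddddddggggddgggd#dd#....ggggggggggggggddddddggggggggggg
203 ...ddddddddddddddggg##d#dgggggggggggggggggg#ddd#dggggggggggg
204 ..dddddddddddddddggg#dd#dggggg..gggggggggggddddddggggggggggg
205 .ddddddddddddddddgggdddd
[... 636 characters left out ...]
OOOOOOOOOOOOddddddOOOOOOOddddggggdd#dddd#d#dd#d##d
216 dd#d###d..OOOOOOOOOOOOOOOd#dOOOOOOO#dd##dddd###ddd#d###d##gg
217 #d##d##dggg.OOOOOOOOOOOOOOOdOOOOOOOdd####d#d#dddd##dd####dgg
218 ###d###dgggggg.OOOOOOOOOOOOOOOOOOOO##dd###d###d#####dd##dggg
219 gggd###dggggggggOOOOOOOOOOOOOOOOOOOd###d##ddd##dddd####dgggg
220 gggggggdggggggggddOOOOOOOOOOOOOOOOOddddddd##d#dd#d#####ggggg
221 ggggggggggggggggd#ddOOOOOOOOOOOOOOOO##d#d##d##ddd#d##ddggggg
222 ggggggggggggggggd#####dOOOOOOOOOOOOO#ddd##ddd##dd####dgggggg
223 ggggggggggggggggggd#####OOOOOOOOOOOO#d#d####d#######dggggggg
224 ggggggggggggggggggggggd####dOOOOOOOdd###dd##ddd#dd#dgggggggg
225 ggggggggggggggggggggggggggdd#OOOOOd#d##d###########ggggggggg
```

>>> move_arm(deltas=[[0.4,0,0,5,0,0,0],[0.4,0,0,0,0,0,0],[0.2,0,0,0,0,0,0],[0.2,0,0,0,0,0,0],[0.2,0,0,0,0,0,0]])

```text
clock: 10.32
eef_pos: [0.6212, -0.1306, 0.0775]
tool_rot: [0.999, 0.055, 0.0, 0.0]
ft_force: [-1.2, -0.3, -0.1]
grip_width: 0.0172
grasp_force: 0.0
```

>>> move_arm(deltas=[[0,0,0,0,0,0,0],[0,0,0,0,0,0,0],[0,0,0,0,0,0,0],[0,0,0,0,0,0,0]])

```text
clock: 10.65
eef_pos: [0.6213, -0.1304, 0.0777]
tool_rot: [0.999, 0.055, 0.0, -0.0]
ft_force: [-0.2, 0.5, 2.1]
grip_width: 0.0091
grasp_force: 58.6
```

Gripped (58.6 N). Swinging the latch in an arc around its pivot.

>>> move_arm(deltas=[[0,-3.9,-0.7,0,0,0,-5],[0,-3.9,-0.7,0,0,0,-5],[0,-3.9,-0.7,0,0,0,-5],[0,-3.9,-0.7,0,0,0,-5],[0,0,0,0,0,0,0]])

```text
clock: 11.07
eef_pos: [0.6054, -0.1314, 0.0777]
tool_rot: [0.974, 0.228, 0.0, -0.0]
ft_force: [-0.6, 1.4, 1.6]
grip_width: 0.0091
grasp_force: 58.7
```

```bash
cat > st.py <<'E'
from h import *
o=bot.get_obs(); B=np.load("B.npy"); ca,sa=np.cos(B[2]),np.sin(B[2]); d=o["eef_pos"][:2]-B[:2]; x=ca*d[0]+sa*d[1]-.056; y=-sa*d[0]+ca*d[1]+.010
print("latch est",np.arctan2(-x,y),"r",np.hypot(x,y),"yaw rel",R.from_quat(o["tool_rot"]).as_matrix()[:2,0]@[[ca,-sa],[sa,ca]],o["ft_force"].round(1),o["grip_width"],o["clock"],o["joint_pos"].round(2))
E
python3 st.py
```

```text
latch est 0.11626303667987752 r 0.045746454590482245 yaw rel [0.93819307 0.34611139] [-0.6  1.4  1.6] 0.009086781708960476 11.0667 [-0.21  0.56  0.11  1.12  0.    2.47]
```

>>> move_arm(deltas=[[0,-3.9,-0.7,0,0,0,-5],[0,-3.9,-0.7,0,0,0,-5],[0,-3.9,-0.7,0,0,0,-5],[0,-3.9,-0.7,0,0,0,-5],[0,-3.9,-0.7,0,0,0,-5],[0,-3.9,-0.7,0,0,0,-5],[0,-3.9,-0.7,0,0,0,-5],[0,-3.9,-0.7,0,0,0,-5],[0,0,0,0,0,0,0]])

```text
clock: 11.82
eef_pos: [0.5795, -0.1487, 0.0777]
tool_rot: [0.838, 0.546, 0.0, -0.0]
ft_force: [-0.7, 1.5, 2.2]
grip_width: 0.0091
grasp_force: 58.8
```

```bash
python3 st.py
```

```text
latch est 0.8141333197608687 r 0.04514610584176947 yaw rel [0.49813344 0.8671001 ] [-0.7  1.5  2.2] 0.009137262022951271 11.8167 [-0.25  0.52  0.05  1.09  0.    1.73]
```

>>> move_arm(deltas=[[0,-3.9,-0.7,0,0,0,-5],[0,-3.9,-0.7,0,0,0,-5],[0,-3.9,-0.7,0,0,0,-5],[0,-3.9,-0.7,0,0,0,-5],[0,-3.9,-0.7,0,0,0,-5],[0,-3.9,-0.7,0,0,0,-5],[0,-3.9,-0.7,0,0,0,-5],[0,-3.9,-0.7,0,0,0,-5],[0,0,0,0,0,0,0]])

```text
clock: 12.57
eef_pos: [0.5711, -0.1786, 0.0777]
tool_rot: [0.601, 0.799, 0.0, 0.0]
ft_force: [-0.3, 2.3, 3.0]
grip_width: 0.0091
grasp_force: 58.9
```

```bash
python3 st.py
```

```text
latch est 1.522414087066958 r 0.044500967439750905 yaw rel [-0.17438035  0.98467834] [-0.3  2.3  3. ] 0.009115570060526698 12.5667 [-0.3   0.52  0.05  1.09  0.    0.99]
```

>>> move_arm(deltas=[[0,-2.2,-0.4,0,0,0,-3],[0,0,0,0,0,0,0]])

```text
clock: 12.73
eef_pos: [0.5713, -0.1808, 0.0777]
tool_rot: [0.58, 0.814, 0.0, 0.0]
ft_force: [-0.0, 1.8, 3.7]
grip_width: 0.0093
grasp_force: 58.9
```

>>> move_arm(deltas=[[0,-1,-0.2,0,0,0,-1],[0,0,0,0,0,0,0]])

```text
clock: 12.9
eef_pos: [0.5714, -0.1815, 0.0776]
tool_rot: [0.572, 0.82, 0.0, 0.0]
ft_force: [0.1, 3.2, 4.1]
grip_width: 0.0089
grasp_force: 59.0
```

```bash
python3 st.py
```

```text
latch est 1.586414599303619 r 0.044455559357848715 yaw rel [-0.2429993   0.97002641] [0.1 3.2 4.1] 0.008860139219082984 12.9 [-0.31  0.53  0.05  1.1   0.    0.91]
```

Open, rise, and check the result.

>>> move_arm(deltas=[[0.4,0,0,0,0,0,0],[0.4,0,0,0,0,0,0],[0.4,0,0,0,0,0,0],[0.4,0,0,-20,0,0,0],[0.4,0,0,-40,0,0,0],[0.4,0,0,-40,0,0,0],[0.4,-40,0,0,0,0,0],[0.4,-40,0,0,0,0,0],[0.4,-40,0,0,0,0,0],[0.4,0,0,0,0,0,0]])

```text
clock: 13.73
eef_pos: [0.6134, -0.3015, 0.1746]
tool_rot: [0.575, 0.818, -0.002, 0.001]
ft_force: [-0.7, 1.0, -0.9]
grip_width: 0.0339
grasp_force: 0.0
```

```bash
python3 - <<'E'
from h import *
B=np.load("B.npy"); ca,sa=np.cos(B[2]),np.sin(B[2]); c=bot.calibration("side"); print(bot.get_obs()["eef_pos"])
W=lambda x,y,z:[B[0]+(ca*x-sa*y)/1e3,B[1]+(sa*x+ca*y)/1e3,z/1e3]
for th in(1.4,1.5,1.57,1.6): print(th,proj(c,[W(56-45*np.sin(th),-10+45*np.cos(th),z) for z in(107,76)]).round(1).tolist())
print("ctl top",proj(c,[W(x,y,66) for x,y in((48,55),(48,-55),(-48,-55),(-48,55))]).round(0).tolist())
im=bot.camera("side"); h=cv2.cvtColor(im,cv2.COLOR_BGR2HSV)
for q in("controller","latch","cottage","pine","car_maroon"):
    for d in bot.outline_of(q,"side")[:1]: print(q,round(d["conf"],2),d["rect"])
for r in range(178,224):
    print(r,"".join("O" if (4<=H<=25 and S>150) else ("#" if V<60 else ("g" if S<60 else ".")) for H,S,V in h[r,310:400]))
c=bot.calibration("top"); im=bot.camera("top")
m=cv2.inRange(cv2.cvtColor(im,cv2.COLOR_BGR2HSV),(7,160,130),(24,255,255)); m[:170]=0;m[250:]=0;m[:,:260]=0;m[:,:][:,345:]=0
p=np.argwhere(m)[:,::-1]; print(len(p),p.min(0),p.max(0))
for th in(1.4,1.57): print(th,proj(c,[W(56-45*np.sin(th),-10+45*np.cos(th),107),W(56,-10,76)]).round(1).tolist())
for q in("cottage","car_maroon"):
    for d in bot.outline_of(q,"top")[:1]: print(q,round(d["conf"],2),d["rect"])
E
```

```text
[ 0.61344697 -0.30154143  0.17458082]
1.4 [[348.4, 189.0], [348.3, 203.5]]
1.5 [[346.4, 188.4], [346.3, 202.9]]
1.57 [[344.9, 188.1], [344.8, 202.5]]
1.6 [[344.3, 187.9], [344.2, 202.4]]
ctl top [[368.0, 224.0], [315.0, 210.0], [337.0, 190.0], [388.0, 201.0]]
controller 0.8 [316.1, 189.9, 70.2, 54.7]
latch 0.73 [328.6, 188.6, 17.3, 26.9]
cottage 0.76 [394.6, 237.9, 59.2, 37.5]
pine 0.88 [293.9, 237.8, 16.0, 27.1]
car_maroon 0.79 [261.9, 183.0, 29.5, 15.4]
178 .......................................OOOOO.............ggggggggggggggggggggggggggggggggg
179 ..................................OOOO...................ggggggggggggggggggggggggggggggggg
180 .................................O.........................ggggggggggggggggggggggggggggggg
181 ................................O.............................gggggggggggggggggggggggggggg
182 ............................gggg.....................O.O..........gggggggggggggggggggggggg
183 ......................gggggggggg..............O..O....................gggggggggggggggggggg
184 .................ggggggg.g.......O...OOOOO........................
[... 3208 characters left out ...]
########################gggggggggggggggggggggg
219 ....gggggggggggg####gggggggg########################################ggggggggggggg...gggggg
220 ...gggggggggggggggg#gggggggg#######################################gggggggggggggggg.......
221 ...ggggggggggggggggggggggggg######################################gggggggggggggggggg......
222 ...ggggggggggggggggggggggggg#####################################gggggggggggggggggggg.....
223 ....ggggggggggggggggggggggggggg#################################ggggggggggggggggggggg.....
49 [299 180] [307 207]
1.4 [[300.2, 204.8], [301.5, 183.3]]
1.57 [[304.2, 204.6], [301.5, 183.3]]
cottage 0.8 [199.9, 196.5, 48.9, 27.9]
car_maroon 0.74 [297.9, 182.6, 9.7, 24.8]
```

```bash
python3 -c "
from workcell import bot; print(bot.job_done())"
```

```text
the job is handed in; nothing more can be done
None
```

The controller is seated flat in the fence corner, the latch points straight out over it (about 1.57–1.6 rad), and the cottage, pine and car look unmoved; the job is handed in, with no verdict returned.

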